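# Dip the spacer key and press the plate flush in the welding fixture

## Task

Take the red-handled brass spacer key out of its holder, dip its brass end well down into the orange dip pot (more than half-way down, without shoving the pot), then lower it all the way to the bed of the green fixture, into the one gap between the aluminium plate and the three steel stop blocks that is wide enough for it. With the key push the plate back until its whole far edge lies flush against the fence, and finish like that: key still gripped in the gap, still pressing the plate against the fence, nothing let go. Leave the wire basket, pliers and copper electrode tip where they are.

Things in the scene. Friction and masses are not known exactly. Their poses are not given: they have to be found in the camera images.
- jig: welding fixture, fixed: green bed 160 (x) x 220 (y) x 10 mm, origin at the centre of its underside on the table, x from stop blocks to fence (away from the robot), z up. Bed top at z = 10 mm. A steel fence along y at the far edge: inner face at jig x = +55 mm, 20 mm high above the bed. Near side: three stop blocks in a row at jig y = -38, 0, +38 mm; the plate lies loose between them and the fence
- plate: loose aluminium plate, 60 (x) x 180 (y) x 12 mm thick, about 0.35 kg, lying flat on the fixture's bed a few mm short of the fence and slightly askew; origin at the centre of its underside, x towards the fence. Pushed flush, its near edge is at jig x = -5 mm. It slides with friction: pushed off-centre, one end goes home first, and it takes up to about 18 N to swing the other end home too
- plate_left (a point): far left corner of the plate (mid thickness), at plate (+30, +90, +6) mm; flush when at jig x = +55 mm
- plate_right (a point): far right corner of the plate (mid thickness), at plate (+30, -90, +6) mm; flush when at jig x = +55 mm
- stop_wide: the shortest of three steel stop blocks, 44 (x) x 34 (y) x 18 mm high, fixed on the bed, axes as the jig; its place in the row varies. Origin on the bed at jig x = -55 mm, 24 mm behind its far face (jig x = -31 mm). The gap from it to the plate is 26 mm when the plate is flush, 18 mm or more at the start
- wide_gap (a point): the middle (when the plate is flush) of the wide gap at bed height: 37 mm in jig +x from the origin of stop_wide, that is jig x = -18 mm, at the stop's y
- stop_narrow_a: a longer steel stop block, 61 mm (x) x 34 mm (y) x 18 mm high, fixed on the bed, origin on the bed at jig x = -55 mm, 41 mm behind its far face; its gap to the plate is 9 mm at most, too narrow for the key
- stop_narrow_b: the other long stop block, the same as stop_narrow_a
- holder: grey key holder fixed to the table: foot 80 x 90 x 8 mm with a socket 31 (x) x 39 (y) mm rising to 30 mm above the table; its pocket is 15 x 23 mm and its floor 8 mm above the table; origin at the centre of its underside
- key: spacer key standing upright, loose, in the holder, same yaw; 95 mm tall, about 0.15 kg: brass blade 12 (x) x 20 (y) mm for the lowest 42 mm, red handle 18 (x) x 24 (y) mm from 42 to 95 mm. Origin at the centre of the blade's foot, z up along the handle. The same after a half turn about z. Its 12 mm thickness goes across the gap (along jig x)
- pot: loose orange open dip pot with nothing inside, 80 mm across and 45 mm tall, wall 3 mm, inner floor 5 mm above its underside, 0.4 kg; origin at the centre of its underside
- pot_rim (a point): centre of the pot's mouth, 45 mm above its underside
- basket: bystander: open wire basket 200 (x) x 150 (y) x 80 mm; origin at the centre of its underside
- pliers: bystander: pliers with red handles, about 170 mm long and 15 mm high, lying flat; origin under the pivot, handles to -x
- electrode: bystander: copper electrode tip, 32 mm across and 40 mm tall, standing upright; origin at the centre of its underside

How it is judged:
By the outcome, as a careful person would: the job done as asked, in the order asked, and still so for the second after the job is handed in, while the arm keeps its last pose, push and grip.
It also fails if it takes over 51 s, if anything falls off the work surface, if the arm or the gripper's body presses on something with over 40 N, if the wrist force passes 120 N, or if a joint passes its speed limit or range.

## Robot

A 7-joint arm with a two-finger parallel gripper is mounted at the origin on the work surface. World frame = base frame: x ahead of the robot, y to its left, z up, the work surface at z = 0. Lengths are in m, angles in rad, forces in N, time in s.
With the tool pointing down it reaches from about 0.425 to 0.95 m from the base axis. Payload 16.7 kg.
Tool frame: the origin (TCP) lies on the front face of the gripper's body, between the roots of the fingers; the fingertips stand 97 mm ahead of it and the grasp point (between the pads) lies 78 mm ahead of it; z points along the fingers, y is the line along which they close (so a half turn about z gives the same grasp; the last joint's range is limited). The gripper opens to 94 mm and grips with 3 to 60 N. Pads are 16 mm wide; open, the fingers measure 119 mm over their backs; the gripper's body (75 mm by 177 mm) begins 78 mm behind the grasp point.
Start: joints at [0.984, 0.426, 0.074, 1.606, -0.034, 1.111, -0.067], TCP at [0.286, -0.611, 0.303] pointing down, gripper open.
Joint ranges: [-2.85, 2.85], [-0.5, 2.14], [-1.23, 1.37], [0.21, 2.46], [-1.02, 4.16], [0.16, 2.05], [-2.73, 2.73]. Speed limits (rad/s): [1.89, 1.89, 2.39, 2.39, 3.01, 3.01, 3.01].

## Interface

Orientations are given as a rotation vector (axis times angle).
In Python, from bench import bot, cams gives the robot as it stands. Calls block until the motion is done:
- bot.goto(position, orientation): joint-space move of the TCP to a pose.
- bot.servo_line(position, rate=0.15, rot=None): straight line of the TCP; rot=None keeps the orientation; rate is the mean speed in m/s.
- bot.movej(angles): joint-space move.
- bot.command_gripper(opening, squeeze=None): finger opening in m; squeeze is the grip in N (None keeps the last); returns when the fingers have stopped.
- bot.pause(seconds).
- bot.inverse_kinematics(position, orientation): joint angles nearest the present ones, or None.
- cams.snapshot(name): name is "scene" or "top" or "wrist"; returns a dict with "frame" (400x640x3 uint8, blue, green, red), "mtx" (3x3 intrinsics, pixels), "R" (3x3) and "t" (3): a world point X has camera coordinates R X + t. Camera axes: x right, y down, z forward; pixel columns grow to the right and rows downward; lengths in m; the calibration is good to about 2 mm. The wrist camera is an equidistant fisheye: a pixel r from the principal point sees the ray r / f radians off the axis. A picture is of the moment at which its call begins. There is no depth.
A pose or a line that the arm cannot do raises bot.MotionError and nothing moves.
- bot.sign_off(): hands the job in; it is judged then, once.
Readings, each from a call of its own:
- bot.current_time_s(): time.
- bot.current_joint_pos(): joint angles.
- bot.current_joint_vel(): joint speeds.
- bot.current_joint_torque(): joint torques, N m.
- bot.current_eef_pos(): TCP position.
- bot.current_tcp_rot(): TCP orientation.
- bot.current_wrist_force(): force on the tool from outside, world axes, zero at the start.
- bot.current_moment(): the same for the moment, N m.
- bot.current_width(): finger opening in m.
- bot.current_finger_force(): force on a finger pad.
Only numpy, scipy, OpenCV 4.12 (cv2) and the standard library are available. Lean on these libraries where they do the work, as an engineer would, in place of code of your own. Each camera call takes 0.05 s, during which the arm holds its last target. There are 200 camera calls.

## Working session

There is one attempt and no reset: what is moved stays moved. The work goes in short steps, each a Python script; the robot and the scene stay as the last script left them, time stands still between calls to the robot, and variables do not carry over. Pictures are saved under pics/ and viewed, at most 10 in all, crops included, and the job is handed in when it is done.

```bash
ls; mkdir -p pics; python3 - <<'E'
from bench import bot,cams
import cv2,numpy as np
for n in ("scene","top","wrist"):
    s=cams.snapshot(n); cv2.imwrite(f"pics/{n}0.png",s["frame"]); np.savez(f"{n}0.npz",**s)
    print(n,s["mtx"].round(1).tolist(),(-s["R"].T@s["t"]).round(3),s["R"].round(2).tolist())
print(bot.current_time_s(),bot.current_tcp_rot(),bot.current_width())
E
```

```text
pics
scene [[422.0, 0.0, 316.4], [0.0, 422.0, 194.7], [0.0, 0.0, 1.0]] [ 1.123 -0.782  1.079] [[0.86, 0.51, -0.02], [0.36, -0.63, -0.69], [-0.36, 0.58, -0.73]]
top [[456.5, 0.0, 324.1], [0.0, 456.5, 194.0], [0.0, 0.0, 1.0]] [0.35  0.015 1.319] [[-0.01, -1.0, -0.03], [-0.98, 0.01, -0.19], [0.19, 0.02, -0.98]]
wrist [[309.7, 0.0, 329.2], [0.0, 309.7, 202.5], [0.0, 0.0, 1.0]] [ 0.362 -0.576  0.384] [[0.42, -0.91, -0.0], [-0.87, -0.41, 0.29], [-0.26, -0.12, -0.96]]
0.15 [-3.06570139e+00 -6.81964789e-01  4.54254763e-04] 0.09400198084736636
```

View pics/top0.png

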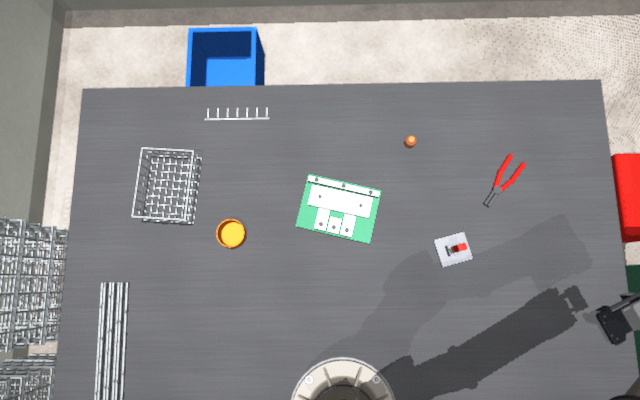

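View pics/scene0.png

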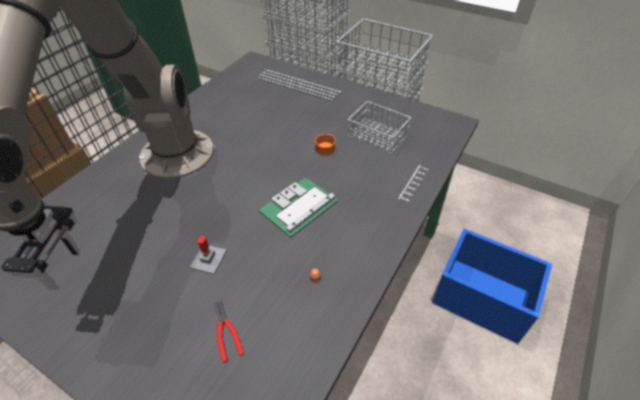

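The top view shows the holder with the key at (455,248), the pot at (231,233), and the jig at (339,208) with a short block that looks like the middle one (335,225). The scene view agrees. The electrode (411,141), pliers (505,180) and basket (167,186) are clear of all three. Next I'll do a coarse localisation and then wrist close-ups.

```bash
cat > h.py <<'E'
import numpy as np, cv2
from scipy.spatial.transform import Rotation as Ro
def ray(s,px,fish=False):
    p=np.array(px,float).reshape(-1,1,2)
    f=cv2.fisheye.undistortPoints if fish else cv2.undistortPoints
    n=f(p,s["mtx"],np.zeros(4)).reshape(-1,2)
    d=np.c_[n,np.ones(len(n))]@s["R"]; return -s["R"].T@s["t"],d/np.linalg.norm(d,axis=1)[:,None]
def onz(s,px,z,fish=False):
    c,d=ray(s,px,fish); return c+d*((z-c[2])/d[:,2])[:,None]
def pix(s,X,fish=False):
    c=np.atleast_2d(X)@s["R"].T+s["t"]
    if fish: return cv2.fisheye.projectPoints(c.reshape(-1,1,3),np.zeros(3),np.zeros(3),s["mtx"],np.zeros(4))[0].reshape(-1,2)
    return cv2.projectPoints(c,np.zeros(3),np.zeros(3),s["mtx"],None)[0].reshape(-1,2)
def mask(f,hlo,hhi,s=90,v=50):
    h=cv2.cvtColor(f,cv2.COLOR_BGR2HSV); return cv2.inRange(h,(hlo,s,v),(hhi,255,255))
def big(m):
    cs=cv2.findContours(m,cv2.RETR_EXTERNAL,cv2.CHAIN_APPROX_NONE)[0]; return max(cs,key=cv2.contourArea)
def down(yaw):  # tool z down, tool y (closing line) at world angle yaw (+pi/2 of tool x)
    y=np.array([np.cos(yaw),np.sin(yaw),0]); z=np.array([0,0,-1.]); return Ro.from_matrix(np.c_[np.cross(y,z),y,z])
E
python3 - <<'E'
from h import *
s=dict(np.load("top0.npz")); f=s["frame"]
c=big(mask(f,45,85)); P=onz(s,c.reshape(-1,2),0.01)[:,:2]; r=cv2.minAreaRect((P*1000).astype(np.float32)); print("jig",r)
c=big(mask(f[:,150:300],5,25,120)); c=c+[150,0]; (u,_,_)=cv2.fitEllipse(c); print("pot",u,onz(s,[u],.045),cv2.boundingRect(c))
roi=f[225:275,425:485]; hs=cv2.cvtColor(roi,cv2.COLOR_BGR2HSV)
m=cv2.inRange(hs,(0,0,110),(180,60,255)); m|=mask(roi,0,8)|mask(roi,170,180); c=big(m)+[425,225]
P=onz(s,c.reshape(-1,2),.008)[:,:2]; print("holder",cv2.minAreaRect((P*1000).astype(np.float32)))
E
```

```text
jig ((559.2354736328125, 5.976966857910156), (219.91397094726562, 160.04339599609375), 76.1678466796875)
pot (230.48117065429688, 233.0957489013672) [[0.48530021 0.30961796 0.045     ]] (216, 219, 30, 29)
holder ((436.68536376953125, -323.16668701171875), (173.24636840820312, 138.58778381347656), 89.39458465576172)
```

```bash
cat > go1.py <<'E'
from h import *
from bench import bot,cams
s=dict(np.load("top0.npz")); h=onz(s,[[453.5,250]],.008)[0]; print(h)
best=None
for k in (0,np.pi):
    o=down(np.radians(13)+k).as_rotvec(); q=bot.inverse_kinematics([h[0],h[1],.30],o)
    print(k,q)
    if q is not None:
        d=abs(q[6]); best=(d,k,o) if best is None or d<best[0] else best
o=best[2]; bot.goto([h[0],h[1],.30],o)
w=cams.snapshot("wrist"); np.savez("wh.npz",**w); cv2.imwrite("pics/wh.png",w["frame"])
print(bot.current_time_s(),best[1],(-w["R"].T@w["t"]).round(3))
E
python3 go1.py
```

```text
[ 0.43472935 -0.31953322  0.008     ]
0 [ 0.7817089   0.22591239 -0.30867719  1.89666397  0.07942439  1.03075178
  0.66639506]
3.141592653589793 [ 0.30161178  0.20838903  0.24616133  1.92438651 -0.05935543  1.01571626
 -2.34073878]
1.4417 0 [ 0.415 -0.24   0.382]
```

View pics/wh.png

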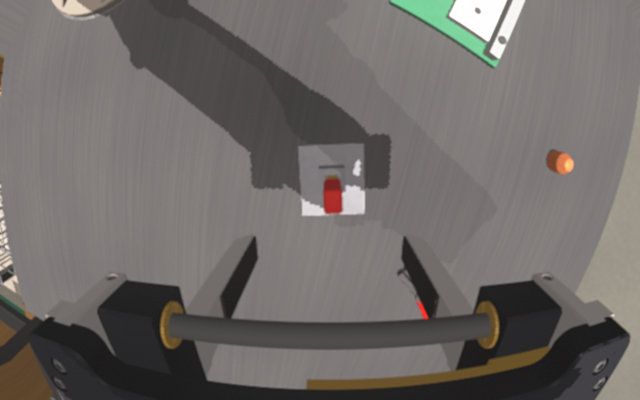

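The wrist view shows the foot's corners near (299,145), (364,143), (365,214) and (303,216). The red handle spans about (333,178) to (333,213), with its top face at the lower end.

```bash
python3 - <<'E'
from h import *
w=dict(np.load("wh.npz")); f=w["frame"]; g=cv2.cvtColor(f,cv2.COLOR_BGR2GRAY)
c=np.array([[299,145],[364,143],[365,214],[303,216]],np.float32).reshape(-1,1,2)
c=cv2.cornerSubPix(g,c,(4,4),(-1,-1),(3,40,.01)).reshape(-1,2); print(c)
P=onz(w,c,.008,True)[:,:2]*1000; print(P.round(1),np.linalg.norm(np.roll(P,-1,0)-P,axis=1).round(1),P.mean(0))
e=[np.degrees(np.arctan2(*(P[b]-P[a])[::-1])) for a,b in((0,1),(3,2),(3,0),(2,1))]; print(np.round(e,1))
m=mask(f,0,8)|mask(f,170,180); m[:150]=0;m[240:]=0;m[:,:290]=0;m[:,380:]=0
c=big(m); print(cv2.boundingRect(c)); 
for z in(.103,.05):
  R=onz(w,c.reshape(-1,2),z,True)[:,:2]*1000; print(z,cv2.minAreaRect(R.astype(np.float32)),R.min(0),R.max(0))
cv2.imwrite("pics/hc.png",cv2.resize(f[125:235,270:400],None,fx=6,fy=5,interpolation=cv2.INTER_CUBIC)[:550,:780])
E
```

```text
[[297.86658 145.63377]
 [363.3347  143.19276]
 [363.71237 213.47841]
 [301.50043 215.1471 ]]
[[ 387.1 -287.5]
 [ 463.7 -267. ]
 [ 486.3 -353.7]
 [ 409.2 -373.5]] [79.3 89.7 79.6 88.9] [ 436.56456593 -320.41884704]
[ 15.   14.4 104.4 104.6]
(323, 178, 19, 36)
0.103 ((434.8492431640625, -314.3866271972656), (16.807064056396484, 33.88106918334961), 13.407936096191406) [ 424.68433507 -331.97181152] [ 446.28289048 -296.81038253]
0.05 ((438.5570373535156, -328.5938720703125), (20.002466201782227, 40.322654724121094), 13.407854080200195) [ 426.45950349 -349.52239212] [ 452.16444143 -307.67596614]
```

View pics/hc.png

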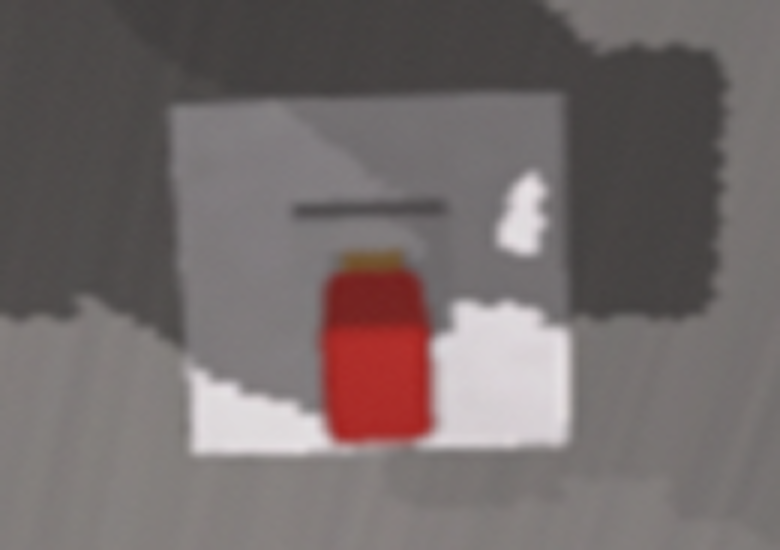

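```bash
python3 - <<'E'
from h import *
from bench import bot,cams
w=dict(np.load("wh.npz"))
P=onz(w,[[323.7,190],[341.7,190],[342.2,212.6],[325,213]],.103,True)[:,:2]; print("top face",(P*1000).round(1).tolist(),P.mean(0))
k=(P.mean(0)*.5+np.array([.4365,-.3204])*.5); k=k if np.linalg.norm(P.mean(0)-[.4365,-.3204])<.008 else None
o=down(np.radians(14.6)).as_rotvec()
bot.goto([*k,.24],o); bot.servo_line([*k,.146],rate=.12)
bot.command_gripper(.0,60)
print(bot.current_width(),bot.current_finger_force(),bot.current_wrist_force(),bot.current_eef_pos())
p=bot.current_eef_pos(); bot.servo_line([p[0],p[1],.26],rate=.15)
print(bot.current_width(),bot.current_finger_force(),bot.current_time_s(),bot.current_wrist_force())
w=cams.snapshot("wrist"); np.savez("w1.npz",**w); cv2.imwrite("pics/w1.png",w["frame"])
E
```

```text
top face [[426.1, -310.7], [442.4, -306.9], [448.0, -328.4], [432.2, -332.4]] [ 0.43715226 -0.31959643]
0.018214805800008834 59.999821186065674 [0.18044718 0.63491722 0.54517265] [ 0.43684849 -0.31998954  0.14599847]
0.017769368625584953 59.99950110912323 4.7833 [-0.3907007   0.15600056 -0.9215381 ]
```

View pics/w1.png

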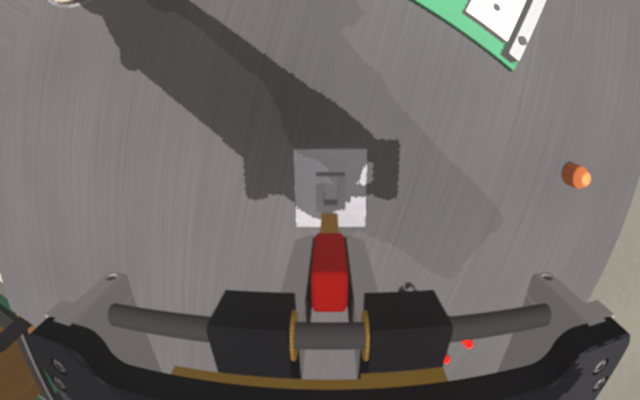

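The key is gripped at its handle (329,270), with the brass end clear of the socket. Next I'll look straight down at the jig and refine the pot.

```bash
python3 - <<'E'
from h import *
from bench import bot,cams
a=np.radians(-13.83); ex=np.array([np.cos(a),np.sin(a)]); ey=np.array([-ex[1],ex[0]])
c=np.array([.5592,.006])-.09*ey-.02*ex
bot.goto([*c,.34],down(a).as_rotvec())
w=cams.snapshot("wrist"); np.savez("wj.npz",**w); 
print(bot.current_time_s(),(-w["R"].T@w["t"]).round(3))
f=w["frame"]; g=pix(w,[.5592,.006,.01],True)[0].astype(int); print(g)
m=mask(f,45,85); cc=big(m); print(cv2.minAreaRect((onz(w,cc.reshape(-1,2),.01,True)[:,:2]*1000).astype(np.float32)),cv2.boundingRect(cc))
m=mask(f,5,22,120); m[:,:0]=0
for q in sorted(cv2.findContours(m,0,1)[0],key=cv2.contourArea)[-3:]: print(cv2.contourArea(q),cv2.boundingRect(q))
x,y,W,H=cv2.boundingRect(cc); x0,y0=max(x-5,0),max(y-5,0)
cr=f[y0:y+H+5,x0:x+W+5]; k=min(790/cr.shape[1],590/cr.shape[0]); print(x0,y0,k)
cv2.imwrite("pics/wj.png",cv2.resize(cr,None,fx=k,fy=k,interpolation=cv2.INTER_CUBIC))
E
```

```text
5.9333 [0.538 0.003 0.421]
[344 106]
((567.7904052734375, 87.9562759399414), (50.303585052490234, 134.35107421875), 76.46741485595703) (285, 29, 103, 37)
369.5 (487, 212, 23, 24)
2251.5 (0, 289, 48, 82)
2936.0 (172, 366, 275, 24)
280 24 6.991150442477876
```

View pics/wj.png

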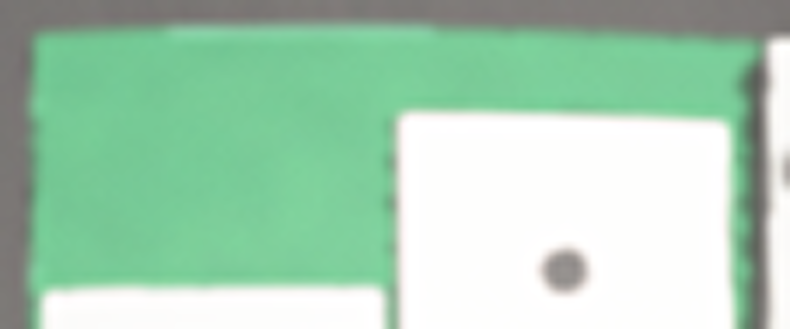

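Crop was only the bed's upper piece, because the blocks and plate (white) split the green mask. I'll crop the full jig from the same frame.

```bash
python3 - <<'E'
from h import *
w=dict(np.load("wj.npz")); f=w["frame"]
a=np.radians(-13.83); ex=np.array([np.cos(a),np.sin(a)]); ey=np.array([-ex[1],ex[0]]); c=np.array([.5592,.006])
J=lambda x,y,z=.01:[*(c+x*ex+y*ey),z]
for n,p in dict(c1=J(-.08,.11),c2=J(.08,.11),c3=J(.08,-.11),c4=J(-.08,-.11)).items(): print(n,pix(w,p,True).round(1))
cr=f[20:200,255:415]; cv2.imwrite("pics/wj2.png",cv2.resize(cr,None,fx=3.3,fy=3.3,interpolation=cv2.INTER_CUBIC))
E
```

```text
c1 [[284.   26.6]]
c2 [[404.7  28.7]]
c3 [[401.5 187.6]]
c4 [[286.  187.4]]
```

View pics/wj2.png

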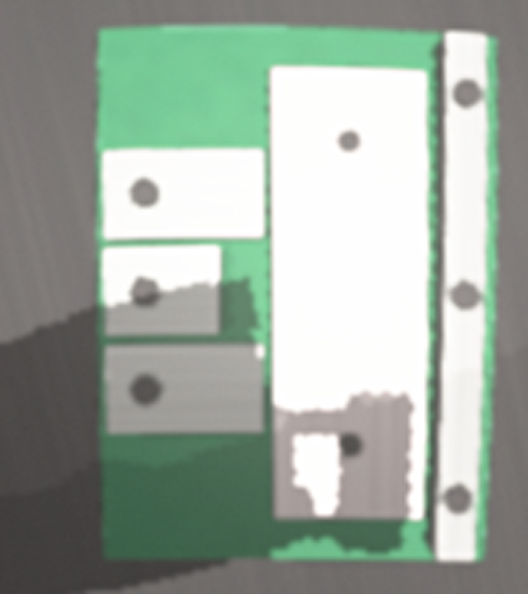

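The middle block is the short one: its far face is at crop x=220, the plate's near edge is at 271, and the plate–fence slot is at 428–440. Let me put numbers on it, then do the pot dip.

```bash
python3 - <<'E'
from h import *
w=dict(np.load("wj.npz"))
a=np.radians(-13.83); ex=np.array([np.cos(a),np.sin(a)]); ey=np.array([-ex[1],ex[0]]); c=np.array([.5592,.006])
def jig(px,py,z):
    P=onz(w,[[255+px/3.3,20+py/3.3]],z,True)[0,:2]-c; return (P@ex*1000).round(1),(P@ey*1000).round(1)
for n,v in dict(bed1=(99,30,.01),bed2=(496,37,.01),bed3=(484,560,.01),bed4=(104,558,.01),stopT=(219,246,.028),stopB=(219,333,.028),A=(264,150,.028),B=(263,432,.028),plTL=(271,67,.022),plTR=(428,70,.022),plBL=(273,519,.022),plBR=(425,520,.022),fen1=(444,33,.03),fen2=(437,559,.03)).items(): print(n,jig(*v))
E
```

```text
bed1 (np.float64(-78.6), np.float64(106.4))
bed2 (np.float64(80.8), np.float64(106.4))
bed3 (np.float64(80.5), np.float64(-113.0))
bed4 (np.float64(-79.4), np.float64(-112.3))
stopT (np.float64(-30.3), np.float64(14.2))
stopB (np.float64(-30.4), np.float64(-19.3))
A (np.float64(-13.3), np.float64(51.5))
B (np.float64(-13.5), np.float64(-57.6))
plTL (np.float64(-10.4), np.float64(86.1))
plTR (np.float64(50.4), np.float64(87.0))
plBL (np.float64(-9.3), np.float64(-93.4))
plBR (np.float64(52.0), np.float64(-93.4))
fen1 (np.float64(55.4), np.float64(100.8))
fen2 (np.float64(56.2), np.float64(-107.6))
```

```bash
cat >> h.py <<'E'
a=np.radians(-13.83); ex=np.array([np.cos(a),np.sin(a)]); ey=np.array([-ex[1],ex[0]]); C=np.array([.5592,.006])+.0003*ex-.0015*ey
def J(x,y,z): return np.array([*(C+x*ex+y*ey),z])
def inj(p): return (p[:2]-C)@ex*1000,(p[:2]-C)@ey*1000
E
python3 - <<'E'
from h import *
from bench import bot,cams
s=dict(np.load("scene0.npz")); m=mask(s["frame"],3,22,120); m[:,:290]=0; m[:,360:]=0; m[:120]=0; m[170:]=0
c=big(m); print(cv2.boundingRect(c)); x,y,W,H=cv2.boundingRect(c)
p2=onz(s,[[x+W/2,y+H/2]],.0225)[0]; print("scene pot",p2)
pot=np.array([.4853,.3096]); assert np.linalg.norm(p2[:2]-pot)<.015
o=down(a).as_rotvec()
bot.goto([*pot,.25],o)
w=cams.snapshot("wrist"); np.savez("wp.npz",**w)
m=mask(w["frame"],3,22,120); m[260:]=0
c=big(m); e=cv2.fitEllipse(cv2.convexHull(c)); q=onz(w,[e[0]],.045,True)[0]; print("wrist pot",q,e,bot.current_time_s())
if np.linalg.norm(q[:2]-pot)<.015:
    bot.servo_line([*pot,.151],rate=.12); print("dip",bot.current_eef_pos(),bot.current_wrist_force()); bot.pause(.3)
    w=cams.snapshot("wrist"); cv2.imwrite("pics/dip.png",w["frame"])
    bot.servo_line([*pot,.25],rate=.15)
print(bot.current_width(),bot.current_time_s())
E
```

```text
(315, 134, 20, 21)
scene pot [0.48731962 0.30951914 0.0225    ]
wrist pot [0.48678833 0.31180448 0.045     ] ((329.07659912109375, 195.80694580078125), (82.77828216552734, 83.42737579345703), 27.35097885131836) 7.4583
dip [0.48560034 0.30988091 0.15167098] [ 0.06615333  0.49502698 -0.82841781]
0.017476663191315796 9.5917
```

The dip is done; all three views agreed on the pot to within 2–3 mm. Now over the gap.

```bash
python3 - <<'E'
from h import *
from bench import bot,cams
o=down(a).as_rotvec()
bot.goto(J(-.0205,0,.24),o); bot.servo_line(J(-.0205,0,.185),rate=.1); bot.pause(.3)
p=bot.current_eef_pos(); print(p,inj(p),bot.current_time_s(),bot.current_wrist_force())
w=cams.snapshot("wrist"); np.savez("wg.npz",**w); f=w["frame"]
cv2.imwrite("pics/wg.png",cv2.resize(f[120:320,220:440],None,fx=2.9,fy=2.9,interpolation=cv2.INTER_CUBIC))
E
```

```text
[0.53941426 0.00933985 0.18543636] (np.float64(-20.31050372015832), np.float64(0.013401333184565998)) 11.7583 [-0.40442444  0.06102255 -0.49273301]
```

View pics/wg.png

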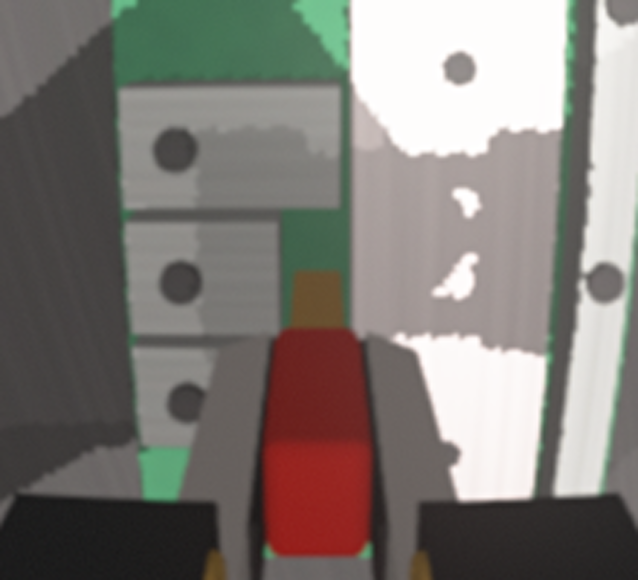

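The blade foot sits at crop columns 292–345 and the gap at 281–350 near the principal column. It's centred and aligned, and I'll shift 0.5 mm towards the stop. Lowering with force checks.

```bash
python3 - <<'E'
from h import *
from bench import bot,cams
f0=bot.current_wrist_force(); X=-.0207
def F(): return bot.current_wrist_force()-f0
bot.servo_line(J(X,0,.165),rate=.08); print(F().round(1))
z=.165
if np.abs(F()).max()<5:
    bot.servo_line(J(X,0,.1505),rate=.03); z=.1505; print(F().round(1))
    while F()[2]<5 and z>.1445:
        z-=.0007; bot.servo_line(J(X,0,z),rate=.02)
p=bot.current_eef_pos(); print(z,p,np.round(inj(p),1),F().round(2),bot.current_time_s())
w=cams.snapshot("wrist"); np.savez("wl.npz",**w)
E
```

```text
[ 0.7 -0.6 -0.4]
[ 0.4 -1.2  0.4]
0.14769999999999997 [0.53910536 0.00948523 0.1479686 ] [-20.6   0.1] [-1.28 -0.89  6.55] 13.8417
```

```bash
cat > push.py <<'E'
import sys
from h import *
from bench import bot,cams
X,XM,FT,z=[float(v) for v in sys.argv[1:5]]
fb=np.array([-.4,.06,-.5]); EX=np.array([*ex,0])
n=0
while X<XM:
    X+=.0006; bot.servo_line(J(X,0,z),rate=.012); F=bot.current_wrist_force()-fb; fx=-F@EX; n+=1
    p=bot.current_eef_pos(); print("%.1f act %.1f z %.1f fx %.1f fz %.1f"%(X*1e3,inj(p)[0],p[2]*1e3,fx,F[2]))
    if fx>FT or F[2]>30: break
bot.pause(.3); F=bot.current_wrist_force()-fb
print(X,"fx",-F@EX,F,bot.current_width(),bot.current_time_s())
w=cams.snapshot("wrist"); np.savez("we.npz",**w); f=w["frame"]
cv2.imwrite("pics/we%d.png"%(X*1e5),cv2.resize(f[20:320,250:470],None,fx=2,fy=2,interpolation=cv2.INTER_CUBIC)[:600])
E
python3 push.py -.0207 -.0095 27 .1477; ls pics
```

```text
-20.1 act -20.5 z 147.9 fx 4.7 fz 11.3
-19.5 act -20.0 z 147.9 fx 5.8 fz 10.4
-18.9 act -19.3 z 148.0 fx 5.6 fz 10.7
-18.3 act -18.7 z 148.0 fx 5.4 fz 10.7
-17.7 act -18.1 z 148.0 fx 5.4 fz 10.9
-17.1 act -17.6 z 147.9 fx 6.2 fz 10.0
-16.5 act -16.9 z 148.0 fx 4.8 fz 10.0
-15.9 act -16.3 z 148.0 fx 4.5 fz 9.9
-15.3 act -16.1 z 147.9 fx 7.1 fz 13.3
-14.7 act -15.9 z 147.9 fx 11.6 fz 15.5
-14.1 act -15.4 z 147.9 fx 12.6 fz 16.2
-13.5 act -14.8 z 147.9 fx 11.7 fz 17.1
-12.9 act -14.2 z 147.9 fx 12.1 fz 16.8
-12.3 act -13.6 z 147.9 fx 11.2 fz 17.2
-11.7 act -13.0 z 147.9 fx 12.4 fz 16.7
-11.1 act -12.4 z 147.9 fx 12.0 fz 16.8
-10.5 act -11.8 z 147.9 fx 12.5 fz 17.4
-9.9 act -11.2 z 147.9 fx 11.6 fz 17.5
-9.3 act -10.6 z 147.9 fx 11.7 fz 17.4
-0.009300000000000003 fx 11.189921729290246 [-10.86091187   2.69356881  17.30724109] 0.017887045921461717 18.9417
dip.png
hc.png
scene0.png
top0.png
w1.png
we-930.png
wg.png
wh.png
wj.png
wj2.png
wrist0.png
```

```bash
python3 push.py -.0093 -.001 36 .1478; ls pics | grep we
```

```text
-8.7 act -10.3 z 147.9 fx 13.2 fz 16.9
-8.1 act -10.2 z 147.9 fx 16.1 fz 21.9
-7.5 act -10.0 z 147.9 fx 20.2 fz 24.4
-6.9 act -9.8 z 147.9 fx 23.5 fz 28.9
-6.3 act -9.7 z 147.9 fx 26.1 fz 32.3
-0.0063 fx 26.305259188583126 [-25.41870192   6.79154749  32.26491525] 0.017581893301179194 20.5417
we-630.png
we-930.png
```

View pics/we-630.png

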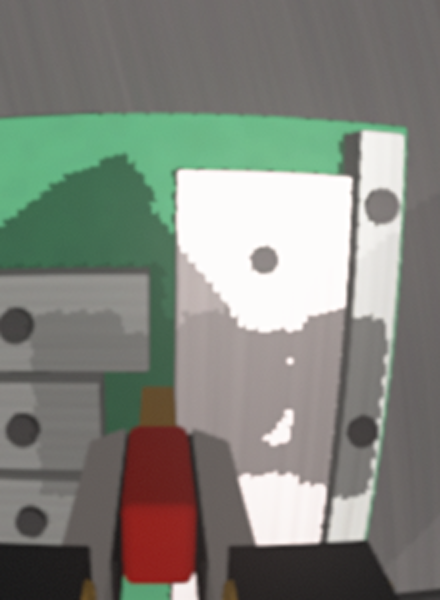

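The left end looks nearly closed, but much of the push goes into bed friction (fz 32 N). I'll ease the downward load while keeping up the push.

```bash
cat > push2.py <<'E'
from h import *
from bench import bot,cams
fb=np.array([-.4,.06,-.5]); EX=np.array([*ex,0]); X=-.0063; z=.1478
for i in range(22):
    F=bot.current_wrist_force()-fb; fx=-F@EX
    p=bot.current_eef_pos(); print("X %.1f z %.2f act %.1f %.2f fx %.1f fz %.1f"%(X*1e3,z*1e3,inj(p)[0],p[2]*1e3,fx,F[2]))
    if fx>30 and F[2]<14: break
    if F[2]>11 and z<.1495: z+=.0002
    if fx<31: X+=.0005
    bot.servo_line(J(X,0,z),rate=.012)
bot.pause(.3); F=bot.current_wrist_force()-fb
print(X,z,"fx",-F@EX,F,bot.current_moment(),bot.current_width(),bot.current_time_s())
w=cams.snapshot("wrist"); np.savez("we.npz",**w); np.savez("te.npz",**cams.snapshot("top"))
f=w["frame"]
A=cv2.resize(f[70:300,300:460],None,fx=2.4,fy=2.4,interpolation=cv2.INTER_CUBIC)
t=np.load("te.npz")["frame"]; B=cv2.resize(t[160:260,280:400],None,fx=3.3,fy=5.52,interpolation=cv2.INTER_CUBIC)
cv2.imwrite("pics/end.png",np.hstack([A,B]))
E
python3 push2.py
```

```text
X -6.3 z 147.80 act -9.7 147.89 fx 26.3 fz 31.7
X -5.8 z 148.00 act -9.6 147.89 fx 29.2 fz 32.0
X -5.3 z 148.20 act -9.4 147.89 fx 29.2 fz 31.2
X -4.8 z 148.40 act -9.2 147.93 fx 31.2 fz 29.2
X -4.8 z 148.60 act -9.3 147.94 fx 30.5 fz 25.8
X -4.3 z 148.80 act -9.1 147.93 fx 31.2 fz 25.4
X -4.3 z 149.00 act -9.2 147.94 fx 30.5 fz 20.9
X -3.8 z 149.20 act -9.0 147.96 fx 31.3 fz 19.8
X -3.8 z 149.40 act -9.0 147.99 fx 30.6 fz 16.6
X -3.3 z 149.60 act -8.9 147.99 fx 31.5 fz 16.1
X -3.3 z 149.60 act -8.9 147.99 fx 31.9 fz 16.3
X -3.3 z 149.60 act -8.9 147.97 fx 31.8 fz 14.8
X -3.3 z 149.60 act -8.9 147.99 fx 31.6 fz 16.4
X -3.3 z 149.60 act -8.9 147.99 fx 31.7 fz 16.3
X -3.3 z 149.60 act -8.9 147.98 fx 31.2 fz 14.0
X -3.3 z 149.60 act -8.9 147.98 fx 31.2 fz 16.6
X -3.3 z 149.60 act -8.9 147.97 fx 32.2 fz 15.4
X -3.3 z 149.60 act -8.9 147.97 fx 31.4 fz 15.7
X -3.3 z 149.60 act -8.9 147.97 fx 32.0 fz 15.2
X -3.3 z 149.60 act -8.9 147.99 fx 32.0 fz 15.2
X -3.3 z 149.60 act -8.9 147.98 fx 31.4 fz 14.9
X -3.3 z 149.60 act -8.9 147.99 fx 32.3 fz 16.3
-0.0032999999999999982 0.14960000000000004 fx 31.202280848599724 [-29.71246113   9.83595815  15.40617803] [ 2.96767054  8.53509525 -0.03038267] 0.017992041941782003 26.3917
```

View pics/end.png

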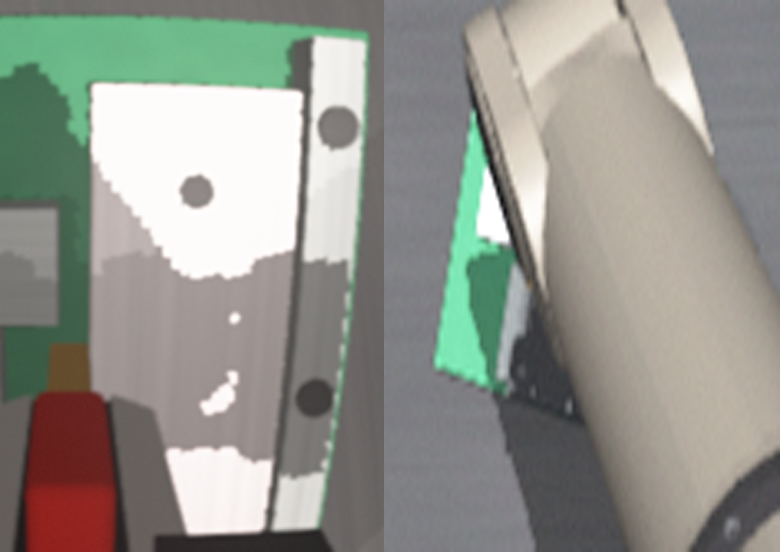

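The arm hides the jig in the top view. In the wrist crop there is only a thin dark band between the plate's far edge ((302,92) to (267,528)) and the fence's top edge ((311,110) to (276,528)). I'll check it numerically with row-profile edges.

```bash
python3 - <<'E'
from h import *
w=dict(np.load("we.npz")); g=cv2.cvtColor(w["frame"],cv2.COLOR_BGR2GRAY).astype(float)
print("cam",-w["R"].T@w["t"])
R=[]
for v in range(110,290,6):
    r=cv2.GaussianBlur(g,(0,0),.6)[v]; 
    # dark band near expected columns
    u0=pix(w,J(.055,0,.025),True)[0]; lo,hi=400,434
    seg=r[lo:hi]; k=lo+int(np.argmin(seg[:])); 
    b=r[k]; 
    def cross(st):
        i=k
        pk=max(r[k+st*j] for j in range(1,5)); h=(pk+b)/2
        while (r[i+st]<h): i+=st
        return i+st*(h-r[i])/(r[i+st]-r[i])
    L,Rr=cross(-1),cross(1)
    P=onz(w,[[L,v]],.022,True)[0]; Q=onz(w,[[Rr,v]],.03,True)[0]
    R.append((inj(P)[1],inj(P)[0],inj(Q)[1],inj(Q)[0])); print(v,round(L,1),round(Rr,1),np.round(R[-1],1))
E
```

```text
cam [0.57115561 0.08776659 0.22955549]
110 425.7 429.3 [86.8 54.9 86.8 55. ]
116 425.0 429.0 [82.6 54.6 82.8 54.9]
122 425.4 428.7 [78.5 55.  78.8 54.9]
128 424.7 428.6 [74.3 54.7 74.8 54.9]
134 424.8 428.4 [70.2 54.9 70.8 55. ]
140 424.4 428.0 [66.  54.8 66.8 54.9]
146 424.3 427.7 [61.8 55.  62.8 54.9]
152 423.7 427.5 [57.6 54.7 58.7 55. ]
158 423.5 427.1 [53.4 54.9 54.7 55. ]
164 422.9 426.7 [49.2 54.7 50.6 55. ]
170 422.7 426.3 [44.9 54.8 46.5 54.9]
176 421.7 425.8 [40.6 54.4 42.3 54.9]
182 421.4 425.3 [36.3 54.5 38.1 54.9]
188 420.9 425.0 [31.9 54.5 33.9 55. ]
194 420.4 424.3 [27.5 54.4 29.7 54.9]
200 419.9 424.0 [23.  54.5 25.4 55. ]
206 419.3 423.2 [18.5 54.4 21.  54.9]
212 418.8 422.9 [13.9 54.5 16.6 55. ]
218 418.1 422.1 [ 9.3 54.4 12.2 54.9]
224 417.6 421.6 [ 4.6 54.4  7.7 55. ]
230 427.8 434.4 [-0.2 62.9  2.9 65.3]
236 430.5 432.5 [-5.1 65.7 -1.7 64.4]
242 427.1 433.0 [-10.   63.5  -6.5  65.4]
248 415.1 418.8 [-14.8  54.5 -11.1  54.9]
254 414.1 418.0 [-19.9  54.3 -16.   54.8]
260 413.9 417.4 [-25.1  54.7 -21.   55. ]
266 412.8 416.2 [-30.3  54.4 -26.   54.6]
272 412.1 415.6 [-35.7  54.5 -31.2  54.8]
278 411.2 414.7 [-41.2  54.4 -36.5  54.7]
284 410.2 414.1 [-46.9  54.2 -42.   54.9]
```

The fence reads exactly 55.0 mm, so the calibration is sound. The plate reads 54.9 mm on the left, tapering to about 54.4 mm towards the right, so the right end may be a few tenths short. I'll re-push from 6 mm further right, a bit harder, and re-measure.

```bash
cat > push3.py <<'E'
from h import *
from bench import bot,cams
fb=np.array([-.4,.06,-.5]); EX=np.array([*ex,0])
bot.servo_line(J(-.0095,0,.1479),rate=.03)
F=bot.current_wrist_force()-fb; print("unloaded",F.round(1),np.round(inj(bot.current_eef_pos()),1))
bot.servo_line(J(-.0110,-.007,.1482),rate=.03)
X=-.0095; 
for i in range(16):
    z=float(np.interp(X,[-.0095,-.0015],[.1480,.1498])); bot.servo_line(J(X,-.007,z),rate=.03)
    F=bot.current_wrist_force()-fb; fx=-F@EX; p=bot.current_eef_pos()
    print("X %.1f act %.1f %.1f %.2f fx %.1f fz %.1f"%(X*1e3,*inj(p),p[2]*1e3,fx,F[2]))
    if fx>38: break
    X+=.001
bot.pause(.3); F=bot.current_wrist_force()-fb
print(X,"fx",-F@EX,F.round(1),bot.current_width(),bot.current_time_s())
w=cams.snapshot("wrist"); np.savez("we2.npz",**w)
E
python3 push3.py
cat > edge.py <<'E'
from h import *
import sys
w=dict(np.load(sys.argv[1])); g=cv2.GaussianBlur(cv2.cvtColor(w["frame"],cv2.COLOR_BGR2GRAY).astype(float),(0,0),.6)
for y in range(86,-70,-8):
    u,v=pix(w,J(.0548,y/1e3,.025),True)[0]; v=int(round(v)); r=g[v]; lo=int(u)-4; k=lo+int(np.argmin(r[lo:lo+9])); b=r[k]
    def cross(st):
        i=k; h=(max(r[k+st*j] for j in range(1,5))+b)/2
        while r[i+st]<h: i+=st
        return i+st*(h-r[i])/(r[i+st]-r[i])
    try:
        P=inj(onz(w,[[cross(-1),v]],.022,True)[0]); Q=inj(onz(w,[[cross(1),v]],.03,True)[0]); print("y %.0f plate %.2f fence %.2f"%(P[1],P[0],Q[0]))
    except Exception as e: print(y,e)
E
python3 edge.py we2.npz
```

```text
unloaded [-7.5  2.5  9.4] [-10.5   0.3]
X -9.5 act -10.4 -7.1 147.97 fx 8.9 fz 10.5
X -8.5 act -10.2 -7.1 147.96 fx 12.7 fz 11.6
X -7.5 act -10.0 -7.0 147.96 fx 17.8 fz 14.4
X -6.5 act -9.7 -7.0 147.98 fx 21.3 fz 15.6
X -5.5 act -9.4 -7.0 147.96 fx 24.6 fz 18.3
X -4.5 act -9.2 -6.9 147.96 fx 29.9 fz 19.7
X -3.5 act -8.9 -6.9 147.97 fx 34.1 fz 22.1
X -2.5 act -8.6 -6.9 147.97 fx 36.6 fz 23.6
X -1.5 act -8.3 -6.9 148.00 fx 41.0 fz 24.5
-0.0015000000000000005 fx 41.565456296548035 [-40.   11.5  25. ] 0.017765514230382227 29.8
y 86 plate 54.86 fence 55.02
y 78 plate 54.84 fence 54.89
y 70 plate 54.85 fence 55.10
y 62 plate 54.82 fence 55.13
y 54 plate 54.83 fence 55.12
y 45 plate 54.73 fence 55.16
y 37 plate 54.66 fence 55.14
y 30 plate 54.67 fence 55.01
y 22 plate 54.48 fence 54.88
y 13 plate 54.38 fence 54.84
y 5 plate 54.36 fence 54.97
y -3 plate 54.33 fence 54.75
y -12 plate 54.33 fence 54.99
y -20 plate 54.52 fence 54.92
y -27 plate 54.31 fence 54.76
y -36 plate 54.26 fence 54.83
y -44 plate 54.28 fence 54.83
y -51 plate 54.35 fence 54.79
y -60 plate 54.36 fence 54.74
y -68 plate 54.54 fence 53.57
```

Moving the push point and raising the force to 41 N changed nothing, and the offset doesn't grow towards the right end. So it's a shading bias and the plate is flush. I'll recentre the key behind the wide stop, press again, check and hand in.

```bash
sed -e 's/J(-.0095,0,.1479)/J(-.0095,-.007,.1480)/' -e 's/J(-.0110,-.007,.1482)/J(-.0110,-.001,.1481)/' -e 's/J(X,-.007,z)/J(X,-.001,z)/' -e 's/fx>38/fx>34/' -e 's/we2/we3/' push3.py > push4.py; python3 push4.py && python3 edge.py we3.npz | sed -n '1~3p'
```

```text
unloaded [-8.6  0.7 10.3] [-10.5  -7.1]
X -9.5 act -10.5 -0.8 147.96 fx 9.4 fz 10.0
X -8.5 act -10.2 -0.8 147.96 fx 13.2 fz 11.5
X -7.5 act -10.0 -0.7 147.97 fx 16.5 fz 13.7
X -6.5 act -9.7 -0.7 147.97 fx 21.3 fz 15.8
X -5.5 act -9.4 -0.7 147.97 fx 26.0 fz 16.7
X -4.5 act -9.2 -0.7 147.98 fx 29.9 fz 18.9
X -3.5 act -8.9 -0.6 147.98 fx 33.8 fz 21.5
X -2.5 act -8.6 -0.6 147.99 fx 37.8 fz 22.9
-0.0025000000000000005 fx 38.18500976284879 [-36.4  11.8  23.2] 0.017879369813254012 32.9333
y 86 plate 55.00 fence 54.99
y 61 plate 54.92 fence 54.90
y 37 plate 54.44 fence 54.90
y 13 plate 54.46 fence 55.06
y -11 plate 54.29 fence 54.81
y -36 plate 54.46 fence 54.83
y -60 plate 56.38 fence 56.16
```

```bash
python3 -c "
from bench import bot
print(bot.current_width(),bot.current_wrist_force(),bot.sign_off())"
```

```text
the job is handed in; nothing more can be done
0.017778034868545886 [-35.66615184  11.59567628  21.07494172] None
```

I handed the job in at about 33 s: the key was dipped, lowered to the bed in the wide gap, and is still gripped, pressing the plate against the fence at about 38 N. The plate's far edge measured within about 0.5 mm of the fence where I could see it. The last 30 mm or so at its right end was hidden by the gripper.

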